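# Clear a colony viewer's stage and hold its sprung lens over it

### The job

Pick up the blue scraper and with it wipe the three amber glass chips off the white viewing stage into the aluminium tray at its side, without touching the chips with the gripper itself; then stand the scraper back upright on the green mat and let go of it. Finally swing the sprung lens arm (the red post is its grip) over the stage all the way to its stop and finish still holding it there, since it springs back when let go. Leave the dishes, bottle, cylinder and racks where they stand.

Things in the scene. Friction and masses are not known exactly. Their poses are not given: they have to be found in the camera images.
- stand: the fixed viewing stand; place and heading vary. Origin: on the table under the middle of its white stage; z up. The stage is a flat block, 150 mm in x, 200 mm in y (-100 to 100), top at z = 35 mm. Behind it at x = 115, y = 0 mm a steel column with a 48 mm wide pivot body carries the lens arm; the arm's hub and brass spring reach z = 185 mm
- tray (a point): middle of the floor of the open aluminium tray, fixed directly against the stage's +y side: in the stand's frame x -85 to 85, y 100 to 190 mm, floor 4 mm high, walls 4 mm thick and 26 mm high on the other three sides (lower than the stage: things can be wiped straight off the stage's edge into it)
- pivot (a point): point on the lens arm's vertical hinge axis, at the height at which to grip the red post (180 mm above the table)
- lens_arm (a joint): angle (rad) of the lens arm about its upright hinge. 0: rest, along the stand's -y, behind and beside the stage; 1.57: at the stop, along the stand's -x, lens over the stage. It turns clockwise seen from above. A spring drives it back to 0 (2.5 N at the post at rest, 5.5 N at the stop). Arm at z 143 to 157 mm; lens 86 mm across, 108 mm from the hinge
- post (a point): grip point on the red post, an upright round peg 18 mm across at the outer end of the lens arm, 163 mm from the hinge axis; the post stands from z = 154 to 200 mm, free all round; this point is at z = 180 mm and moves with the arm
- scraper: blue scraper block, loose, about 0.16 kg, standing on the mat. Origin: middle of its flat sole; z up. Sole block 120 mm (x) x 24 mm (y) x 22 mm high with a black rubber sole; above it an upright grip rib 74 mm (x) x 20 mm (y), from 22 to 67 mm above the sole: grip it across y. Its 120 mm long faces (+y, -y) push
- mat: fixed green mat, 300 mm (x) x 220 mm (y), 2 mm thick; origin at the middle of its underside. The scraper starts on it, and is to be put back on it, anywhere free
- chip0: amber glass chip, 22 x 17 x 10 mm, 12 g, loose on the stage; origin: middle of its underside. All chips start within 40 mm in x of the stage's middle, and between y = -30 and 60 mm in the stand's frame
- chip1: amber glass chip, like chip0
- chip2: amber glass chip, like chip0
- dish: a closed clear Petri dish, 90 mm across, 15 mm high, lying on the green mat beside the scraper; loose, to be left alone; origin: middle of its underside
- dish_pile: a pile of four Petri dishes, 90 mm across, 62 mm high, on the table beyond the viewing stand; loose, to be left alone; origin: middle of its underside
- bottle: a clear round bottle with a blue cap, 64 mm across, 125 mm high, on the table beyond the viewing stand; loose, to be left alone; origin: middle of its underside
- pink_rack: a magenta tube rack, 90 x 200 x 30 mm, on the right of the table; loose, to be left alone; origin: middle of its underside
- red_rack: a red tube rack with three tubes, 70 x 170 mm, 117 mm high, at the right of the table; loose, to be left alone; origin: middle of its underside
- cylinder: a clear measuring cylinder with green filling, 56 mm foot, 140 mm high, on the far side of the table; loose, to be left alone; origin: middle of its underside
Not all that is in view belongs to the job. Of the things shaped like the scraper, the blue one is meant.

How it is judged (in metres and radians):
On the way, in this order (a step that is already met when the one before it is completed fails the run):
1. all three chips lie in the tray while the gripper still holds the scraper (y of chip0 in the frame of stand between 0.1 and 0.19 m and x of chip0 in the frame of stand between -0.085 and 0.085 m and z of each of chip0, chip1, chip2 in the frame of stand below 0.026 m and y of chip1 in the frame of stand between 0.1 and 0.19 m and x of chip1 in the frame of stand between -0.085 and 0.085 m and y of chip2 in the frame of stand between 0.1 and 0.19 m and x of chip2 in the frame of stand between -0.085 and 0.085 m and contact force between the fingers and scraper above 1 N), for 0.1 s.
2. the scraper stands on the mat, let go (y of chip0 in the frame of stand between 0.1 and 0.19 m and x of chip0 in the frame of stand between -0.085 and 0.085 m and z of each of chip0, chip1, chip2 in the frame of stand below 0.026 m and y of chip1 in the frame of stand between 0.1 and 0.19 m and x of chip1 in the frame of stand between -0.085 and 0.085 m and y of chip2 in the frame of stand between 0.1 and 0.19 m and x of chip2 in the frame of stand between -0.085 and 0.085 m and x of scraper in the frame of mat between -0.14 and 0.14 m and y of scraper in the frame of mat between -0.1 and 0.1 m and z of scraper in the frame of mat below 0.006 m and angle between scraper's own z axis and vertical below 0.12 rad and contact force between each of the fingers, the arm and scraper below 0.2 N and linear speed of scraper below 0.02 m/s), for 0.2 s.
At the end, for the whole second after the job is handed in: the lens arm is at its stop (joint above 1.49 of 1.57 rad), still, pressed there by the gripper's fingers (over 1.5 N) and nothing else; all three chips lie in the tray; the scraper stands upright (within 0.12 rad) and untouched on the mat with its middle at least 10 mm inside the mat's edges (all of step 2 and value of joint lens_arm above 1.49 rad and velocity of joint lens_arm between -0.1 and 0.1 rad/s and contact force between the fingers and lens_arm above 1.5 N and contact force between scraper and lens_arm below 0.1 N); the arm keeps its last pose, push and grip.
It fails at once if the robot touches a chip (contact force between any of the fingers, the arm and chip0 above 0.5 N or contact force between any of the fingers, the arm and chip1 above 0.5 N or contact force between any of the fingers, the arm and chip2 above 0.5 N).
It fails at once if a bystander is moved by more than 30 mm or tipped (distance of any of dish, dish_pile, bottle, pink_rack, red_rack, cylinder from where it was at the start of the episode above 0.03 m or angle between any of dish, dish_pile, bottle, pink_rack, red_rack, cylinder's own z axis and vertical above 0.4 rad).
It also fails if it takes over 61 s, if anything falls off the work surface, if the arm or the gripper's body presses on something with over 40 N, if the wrist force passes 120 N, or if a joint passes its speed limit or range.

### The arm

A 7-joint arm with a two-finger parallel gripper is mounted at the origin on the work surface. World frame = base frame: x ahead of the robot, y to its left, z up, the work surface at z = 0. Lengths are in m, angles in degrees, forces in N, time in s.
With the tool pointing down it reaches from about 0.425 to 0.875 m from the base axis. Payload 8.4 kg.
Tool frame: the origin (TCP) lies between the finger pads; the fingertips stand 19 mm ahead of it and the grasp point (between the pads) is the TCP; y points along the fingers, z is the direction in which the jaws open and shut, and the axes are right-handed (so a half turn about y gives the same grasp; the last joint's range is limited). The gripper opens to 85 mm and grips with 20 to 120 N. Pads are 22 mm wide; open, the fingers measure 114 mm over their backs; the gripper's body (76 mm by 85 mm) begins 54 mm behind the grasp point. The pads swing forward as they close: fully open they stand 13 mm farther back than shut.
Start: joints at [-78.048, 19.091, 2.286, 83.961, -0.768, 76.965, -3.352], TCP at [0.197, 0.619, 0.25] pointing down, gripper open.
Joint ranges: [-147.57, 147.57], [-21.85, 119.76], [-74.77, 79.35], [14.55, 137.4], [-85.83, 265.84], [4.83, 119.75], [-152.11, 152.11]. Speed limits (degrees/s): [127.2, 127.2, 159.86, 159.86, 180, 180, 180].

### API

Orientations are given as [roll, pitch, yaw] about the fixed x, y, z axes, in that order (R = Rz(yaw) Ry(pitch) Rx(roll)).
In Python, from bench import r gives the robot as it stands.
- The arm moves only by the tool arm_command, never from a script. Its argument "commands" is a list of rows, each a list of 5 numbers: the shift along the world's x, y, z in m, then the turn about the world's z in degrees, then the finger opening in m, from 0 to 0.0854. In form: [[tx, ty, tz, twist, grip], ...]. A call has 1 to 8 rows; each row shifts and turns the commanded pose from where the row before left it; what a row does not reach is not made up. A row lasts 1/8 s, in which the tool goes at most 62.5 mm and 10.7 degrees, less where a joint would pass 70% of its speed; a pose out of reach is approached as far as the arm can. A call with a gripper value outside its range is refused whole. The fingers move at their own pace and stop on an object; "grip_force" is the grip in N (left out, the last holds). Time passes only in rows, so rows that do not move let the fingers close. It gives the time, the measured TCP pose, the force and the opening at its end, in the units of the state.
- r.get_state(): the state, without advancing time (a new reading comes with each control period).
- r.capture(name): name is "scene" or "top" or "wrist"; returns a dict with "image" (480x640x3 uint8, blue, green, red), "z_map" (480x640 float32, m along the optical axis (not along the pixel's ray), 0 where there is no reading), "mtx" (3x3 intrinsics, pixels), "dist" ([k1, k2, p1, p2, k3] as OpenCV has them; the pictures are not rectified), "R" (3x3) and "t" (3): a world point X has camera coordinates R X + t; the wrist camera has in their place "mount" (4x4, takes a point from camera to tool coordinates, whose origin is the TCP and whose axes are the tool frame's). Camera axes: x right, y down, z forward; pixel columns grow to the right and rows downward; lengths in m; the calibration is good to about 2 mm. A picture is of the moment at which its call begins: read the wrist's pose just before it.
- r.hand_in(): hands the job in, once; it reports no verdict.
The state is a dict: "t": time; "q": joint angles; "joint_vel": joint speeds; "effort": joint torques, N m; "tcp_pos": TCP position; "eef_rot": TCP orientation; "ft_force": force on the tool from outside, world axes, zero at the start; "ft_torque": the same for the moment, N m; "grip_width": finger opening in m.
Only numpy, scipy, OpenCV 4.12 (cv2) and the standard library are available. Lean on these libraries where they do the work, as an engineer would, in place of code of your own. Each camera call takes 0.05 s, during which the arm holds its last target.

## Working session

There is one attempt and no reset: what is moved stays moved. The work goes in short steps, Python scripts to look and compute and a tool call to move; the robot and the scene stay as the last step left them, time stands still between calls to the robot, and variables do not carry over. Pictures are saved under pics/ and viewed, and the job is handed in when it is done.

Besides the shell and the picture viewer there is one more tool, called after "Request:" by a JSON object that holds its "fn" and its "kwargs". arm_command: Moves the arm, as the interface text tells. Its arguments: {"type":"object","properties":{"commands":{"type":"array"},"grip_force":{"type":"number"}},"required":["commands"]}

```bash
mkdir -p pics; ls; python3 - <<'E'
from bench import r
import cv2,pickle
s=r.get_state();print({k:s[k] for k in ['t','tcp_pos','eef_rot','ft_force','grip_width']})
for n in ['scene','top','wrist']:
    c=r.capture(n);cv2.imwrite(f'pics/{n}0.png',c['image']);pickle.dump(c,open(f'{n}0.pkl','wb'))
    print(n,c['mtx'].tolist(),c['dist'],c.get('R'),c.get('t'),c.get('mount'))
E
```

```text
pics
{'t': 0.0, 'tcp_pos': array([0.19683241, 0.61905945, 0.24943836]), 'eef_rot': array([-9.00893862e+01, -6.33125677e-03, -1.76358279e+01]), 'ft_force': array([-0.17269678, -0.44744319, -0.53577267]), 'grip_width': 0.08560885066403782}
scene [[611.5002451034856, 0.0, 324.1598559326092], [0.0, 611.5002451034856, 235.58729874994125], [0.0, 0.0, 1.0]] [0.05509467 0.         0.         0.         0.        ] [[-0.18606845  0.98252372  0.00506676]
 [ 0.84763453  0.16312701 -0.50488145]
 [-0.49688452 -0.08964775 -0.86317382]] [ 0.0639653  -0.40265695  1.86217654] None
top [[554.2042896021815, 0.0, 317.3388961583074], [0.0, 554.2042896021815, 236.57623489321108], [0.0, 0.0, 1.0]] [0.0552589 0.        0.        0.        0.       ] [[ 0.01759089 -0.99982047 -0.00704157]
 [-0.99098419 -0.01649901 -0.13295911]
 [ 0.13281907  0.00931696 -0.99109651]] [0.03079149 0.55725562 1.62495715] None
wrist [[399.3070937307399, 0.0, 322.95256801147906], [0.0, 399.3070937307399, 241.84297378620246], [0.0, 0.0, 1.0]] [-0.06860833  0.          0.          0.          0.        ] None None [[ 1.85590055e-04  9.65930820e-01  2.58800341e-01 -6.63563857e-02]
 [-6.88760110e-04 -2.58800161e-01  9.65930641e-01 -1.23435438e-01]
 [ 9.99999746e-01 -3.57518472e-04  6.17263881e-04  1.15177308e-03]
 [ 0.00000000e+00  0.00000000e+00  0.00000000e+00  1.00000000e+00]]
```

View pics/scene0.png

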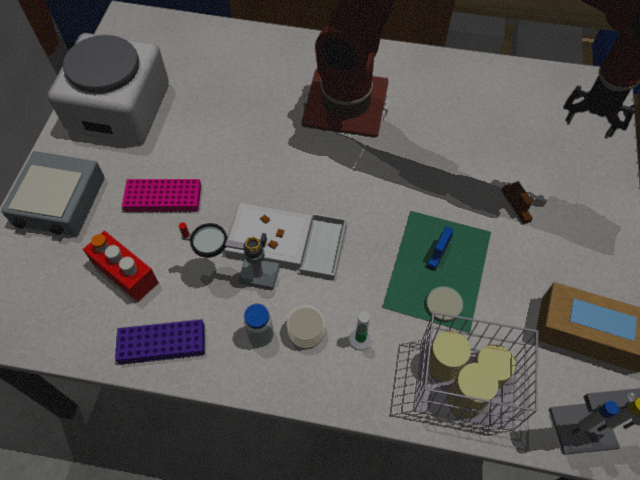

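View pics/top0.png

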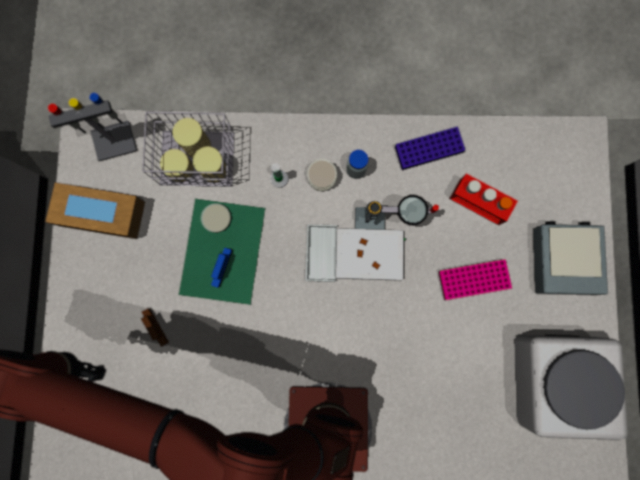

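View pics/wrist0.png

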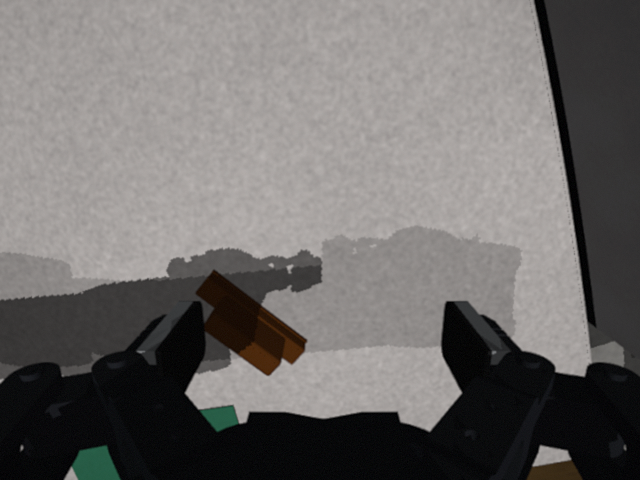

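The candidates for the scraper are the blue block at scene (439,248) / top (222,267), the brown block at scene (520,200) / top (153,327), and the blue bottle cap at scene (257,316). I'm choosing the blue block on the mat, and will check it in a close crop.

```bash
cat > h.py <<'E'
import numpy as np,cv2,pickle
from scipy.spatial.transform import Rotation as Ro
def und(c,p):
    return cv2.undistortPoints(np.array(p,float).reshape(-1,1,2),c['mtx'],c['dist']).reshape(-1,2)
def pose(c,s=None):
    if 'R' in c and c['R'] is not None: return c['R'],c['t']
    T=np.eye(4);T[:3,:3]=Ro.from_euler('xyz',s['eef_rot'],degrees=True).as_matrix();T[:3,3]=s['tcp_pos']
    M=np.linalg.inv(T@c['mount']);return M[:3,:3],M[:3,3]
def ray(c,p,s=None):
    R,t=pose(c,s);u=und(c,p);d=np.c_[u,np.ones(len(u))]@R;return -R.T@t,d
def onplane(c,p,z,s=None):
    o,d=ray(c,p,s);return o+d*((z-o[2])/d[:,2])[:,None]
def two(c1,p1,c2,p2,s1=None,s2=None):
    o1,d1=ray(c1,[p1],s1);o2,d2=ray(c2,[p2],s2);d1=d1[0];d2=d2[0]
    k=np.linalg.lstsq(np.c_[d1,-d2],o2-o1,rcond=None)[0]
    a=o1+k[0]*d1;b=o2+k[1]*d2;return (a+b)/2,np.linalg.norm(a-b)
def depthpts(c,mask,s=None):
    v,u=np.nonzero(mask&(c['z_map']>0));z=c['z_map'][v,u];n=und(c,np.c_[u,v])
    R,t=pose(c,s);P=np.c_[n*z[:,None],z];return (P-t)@R
E
python3 - <<'E'
from h import *
a=pickle.load(open('scene0.pkl','rb'));b=pickle.load(open('top0.pkl','rb'))
def crop(c,x0,y0,x1,y1): 
    i=c['image'][y0:y1,x0:x1]; return cv2.resize(i,(400,300),interpolation=cv2.INTER_CUBIC)
o=np.vstack([np.hstack([crop(a,170,180,350,315),crop(a,380,205,500,295)]),np.hstack([crop(b,295,185,455,305),crop(b,170,200,290,290)])])
cv2.imwrite('pics/crop0.png',o)
for n,c in(('s',a),('t',b)):
    hsv=cv2.cvtColor(c['image'],cv2.COLOR_BGR2HSV)
    for nm,lo,hi in(('blue',(105,150,40),(125,255,255)),('green',(65,90,30),(90,255,255)),('amber',(5,120,60),(20,255,255)),('red',(0,180,80),(4,255,255))):
        m=cv2.inRange(hsv,lo,hi);k,l,st,ce=cv2.connectedComponentsWithStats(m)
        for i in range(1,k):
            if st[i,4]>10: 
                P=depthpts(c,l==i);print(n,nm,ce[i].round(1),st[i],np.median(P,0).round(3) if len(P) else '', P[:,2].max().round(3) if len(P) else '')
E
```

```text
s blue [609.5  39.3] [604  31  14  25 120] [-0.975  0.985 -0.45 ] -0.43
s blue [440.7 246.4] [429 227  24  42 375] [0.479 0.325 0.065] 0.08
s blue [256.2 315.7] [245 304  24  24 451] [ 0.776 -0.074  0.125] 0.133
s blue [611.3 407.5] [604 401  16  15 155] [0.885 0.632 0.275] 0.281
s green [435.9 265.5] [ 383  211  107  110 6857] [0.505 0.308 0.003] 0.137
s green [436.4 320.8] [434 318   6   6  20] [0.658 0.338 0.003] 0.008
s green [458.7 324.2] [441 318  31  14 223] [0.657 0.394 0.002] 0.156
s green [360.6 336.3] [356 331  11  11  66] [0.75  0.164 0.05 ] 0.071
s amber [375.9  83.2] [373  79   6   9  16] [-0.088  0.08   0.013] 0.02
s amber [381.8  88.5] [376  78  12  20  65] [-0.067  0.101  0.011] 0.017
s amber [374.  109.4] [362  98  22  24 145] [0.019 0.09  0.013] 0.02
s amber [352.  119.8] [348 118   8   5  16] [0.073 0.032 0.011] 0.018
s amber [362.9 125.1] [353 118  21  16 110] [0.084 0.067 0.012] 0.02
s amber [344.5 122.5] [342 121   6   4  11] [0.086 0.013 0.013] 0.018
s amber [376.8 123.7] [375 121   5   7  15] [0.072 0.107 0.012] 0.02
s amber [348.3 127.2] [344 124   9   7  18
[... 1401 characters left out ...]
.2 241.1] [361 239   6   5  21] [ 0.545 -0.096  0.043] 0.048
t amber [359.5 253.1] [358 251   4   6  21] [ 0.509 -0.087  0.045] 0.051
t amber [375.5 265. ] [373 263   6   5  22] [ 0.474 -0.134  0.045] 0.051
t amber [145.5 318.2] [142 310   8  17  64] [0.305 0.534 0.065] 0.075
t amber [179.8 441.8] [177 440   7   6  12] [0.121 0.254 0.73 ] 0.735
t amber [179.8 447.6] [175 446  10   4  16] [0.111 0.252 0.731] 0.734
t amber [177.  462.5] [173 460   9   5  12] [0.088 0.257 0.731] 0.735
t red [ 52.7 107.8] [ 49 104   9   9  59] [0.853 0.737 0.276] 0.281
t red [481.1 201.3] [ 451  175   65   49 1177] [ 0.666 -0.442  0.078] 0.096
t red [434.8 207.8] [432 205   6   6  27] [ 0.618 -0.279  0.2  ] 0.21
```

View pics/crop0.png

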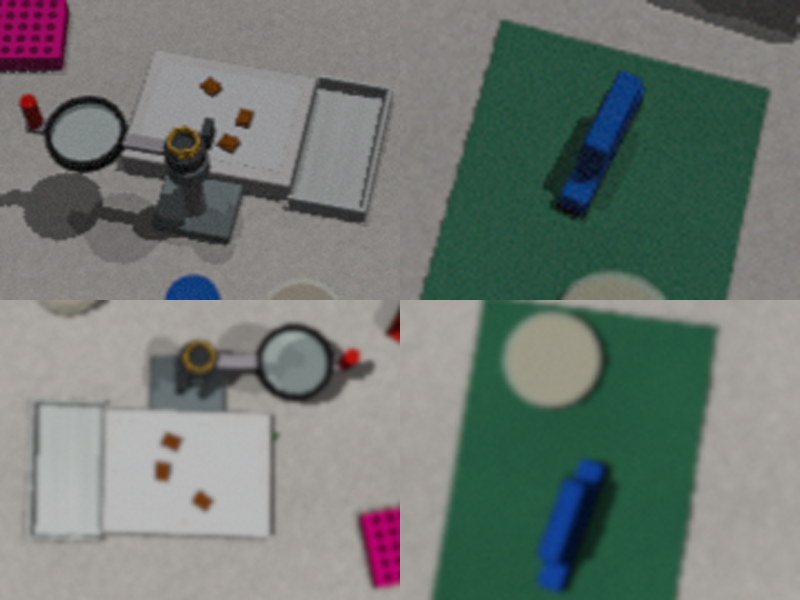

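The crop confirms it: the blue block with an upright rib is the scraper. Next I measure the scraper, stage, mat, post and pivot.

```bash
python3 - <<'E'
from h import *
a=pickle.load(open('scene0.pkl','rb'));b=pickle.load(open('top0.pkl','rb'))
def rect(P,lab):
    r=cv2.minAreaRect((P[:,:2]*1000).astype(np.float32));print(lab,len(P),np.round(r[0],1),np.round(r[1],1),round(r[2],1),'z',np.median(P[:,2]).round(4));return r
for n,c in(('s',a),('t',b)):
    hsv=cv2.cvtColor(c['image'],cv2.COLOR_BGR2HSV)
    bl=cv2.inRange(hsv,(105,150,40),(125,255,255))>0
    P=depthpts(c,bl); P=P[(abs(P[:,0]-.46)<.1)&(abs(P[:,1]-.325)<.1)]
    print(n,'z hist',np.histogram(P[:,2],bins=np.arange(-.005,.09,.005)))
    rect(P[P[:,2]>.058],'rib');rect(P,'allblue')
    g=cv2.inRange(hsv,(65,90,30),(90,255,255))>0
    # mat by contour onto z=.002
    cs,_=cv2.findContours(g.astype(np.uint8),cv2.RETR_EXTERNAL,cv2.CHAIN_APPROX_NONE);k=max(cs,key=cv2.contourArea)
    Q=onplane(c,k.reshape(-1,2),.002);rect(Q,'mat')
    al=np.ones(a['z_map'].shape,bool);P=depthpts(c,al);
    S=P[(abs(P[:,0]-.5)<.14)&(P[:,1]>-.3)&(P[:,1]<.15)&(abs(P[:,2]-.035)<.004)];rect(S,'stage')
    # morphological: histogram density
    # image-based stage mask
    R_,t_=pose(c);Z=np.full(c['z_map'].shape,np.nan);v,u=np.nonzero(c['z_map']>0);Z[v,u]=P[:,2]
    XY=np.zeros(Z.shape+(2,));XY[v,u]=P[:,:2]
    m=(abs(Z-.037)<.006)&(abs(XY[...,0]-.5)<.14)&(XY[...,1]>-.3)&(XY[...,1]<.15)
    m=cv2.morphologyEx(m.astype(np.uint8),cv2.MORPH_OPEN,np.ones((5,5)))
    cs,_=cv2.findContours(m,cv2.RETR_EXTERNAL,cv2.CHAIN_APPROX_NONE);k=max(cs,key=cv2.contourArea)
    rect(onplane(c,k.reshape(-1,2),.035),'stage mask')
print('post',two(a,(182,225.5),b,(434.8,207.8)))
for i,j in((0,2),(1,1),(2,0)):
    A=[(264.6,218.6),(279.6,232.8),(272.6,243.8)];B=[(363.2,241.1),(359.5,253.1),(375.5,265)]
    print('chip',two(a,A[i],b,B[j]))
print('scraper mid',two(a,(440.7,246.4),b,(219.8,266.8)))
E
```

```text
s z hist (array([  2,   0,   2,   7,  21,  49,  38,  12,   7,   8,   2,  15,   6,
        22, 103,  68,  10,   0]), array([-0.005,  0.   ,  0.005,  0.01 ,  0.015,  0.02 ,  0.025,  0.03 ,
        0.035,  0.04 ,  0.045,  0.05 ,  0.055,  0.06 ,  0.065,  0.07 ,
        0.075,  0.08 ,  0.085]))
rib 205 [461.5 328. ] [19.2 75.6] 72.4 z 0.069
allblue 372 [460.5 325.7] [ 26.8 122. ] 72.8 z 0.0647
mat 399 [511.  329.7] [217.3 298. ] 83.3 z 0.002
stage 2534 [530.4 -70.5] [203.4 289.6] 0.9 z 0.0355
stage mask 149 [ 475.7 -173.6] [77.5 76.5] 10.9 z 0.035
t z hist (array([ 0,  4,  2,  4, 24, 43, 45,  4,  4,  5,  6, 10,  7, 24, 96, 52,  4,
        1]), array([-0.005,  0.   ,  0.005,  0.01 ,  0.015,  0.02 ,  0.025,  0.03 ,
        0.035,  0.04 ,  0.045,  0.05 ,  0.055,  0.06 ,  0.065,  0.07 ,
        0.075,  0.08 ,  0.085]))
rib 181 [461.8 327.5] [21.1 73.4] 72.5 z 0.0684
allblue 335 [463.7 333.6] [ 35.6 118.8] 72.6 z 0.0632
mat 399 [513.7 330.2] [214.4 294. ] 83.1 z 0.002
stage 2283 [515.1 -72. ] [170.5 292.2] 1.8 z 0.035
stage mask 28 [ 517. -170.] [18.1 26.8] 0.1 z 0.035
post (array([ 0.61956237, -0.27983949,  0.19789319]), np.float64(0.0024121947417803363))
chip (array([ 0.47384343, -0.13395314,  0.04276343]), np.float64(0.000661588047225161))
chip (array([ 0.50845799, -0.08611822,  0.04254118]), np.float64(0.00019728827773968308))
chip (array([ 0.54441153, -0.09648247,  0.04377434]), np.float64(0.000423073117609799))
scraper mid (array([0.46183357, 0.32910987, 0.02903932]), np.float64(0.0027127467090633153))
```

Request:
{"fn": "arm_command", "kwargs": {"commands": [[0.033,-0.036,0,0,0.085],[0.033,-0.036,0,0,0.085],[0.033,-0.036,0,0,0.085],[0.033,-0.036,-0.01,0,0.085],[0.033,-0.036,-0.02,0,0.085],[0.033,-0.036,-0.02,0,0.085],[0.033,-0.036,-0.02,0,0.085],[0.034,-0.039,-0.02,0,0.085]], "grip_force": 60}}

```text
t: 1.15
tcp_pos: [0.4626, 0.3273, 0.1596]
eef_rot: [-90.0, 0.0, -17.6]
ft_force: [-0.1, 1.7, 0.2]
grip_width: 0.0851
```

```bash
python3 - <<'E'
from h import *
from bench import r
s=r.get_state();print(s['t'],s['tcp_pos'],s['eef_rot'],s['q'].round(1))
w=r.capture('wrist');cv2.imwrite('pics/w1.png',w['image']);pickle.dump((w,s),open('w1.pkl','wb'))
b=pickle.load(open('top0.pkl','rb'));a=pickle.load(open('scene0.pkl','rb'))
print('stage corners top',onplane(b,[(337,228.6),(404.2,230.2),(403.4,279),(336.2,279)],.035).round(4))
print('pivot',two(a,(252.4,243.5),b,(374.6,207.8)))
cv2.imwrite('pics/c2.png',np.hstack([cv2.resize(b['image'][195:295,295:445],(800,533),interpolation=cv2.INTER_CUBIC)]))
cv2.imwrite('pics/c3.png',np.hstack([cv2.resize(a['image'][175:295,170:350],(800,533),interpolation=cv2.INTER_CUBIC)]))
E
```

```text
1.15 [0.46260767 0.32733952 0.15962664] [-8.99933433e+01  3.97466817e-03 -1.76027047e+01] [-52.5  13.3  14.6 102.9  -3.7  64.2  35.8]
stage corners top [[ 0.5821 -0.0184  0.035 ]
 [ 0.5806 -0.2199  0.035 ]
 [ 0.4343 -0.217   0.035 ]
 [ 0.4307 -0.0179  0.035 ]]
pivot (array([ 0.62157641, -0.11766969,  0.17180709]), np.float64(0.0008801436681428594))
```

View pics/w1.png

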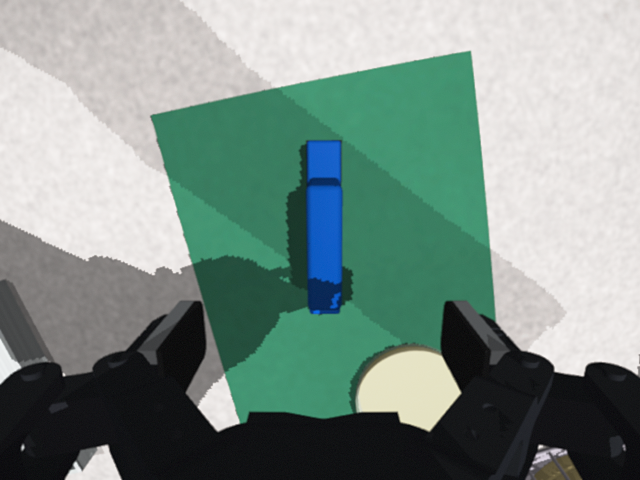

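View pics/c2.png

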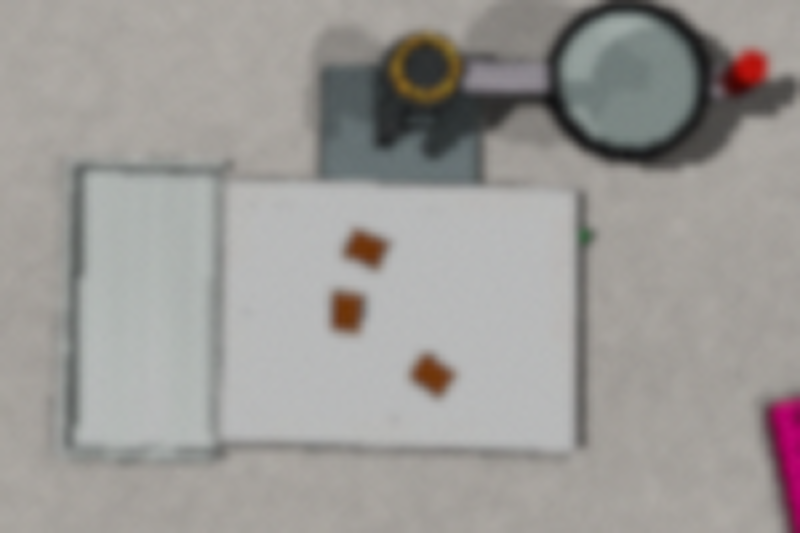

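View pics/c3.png

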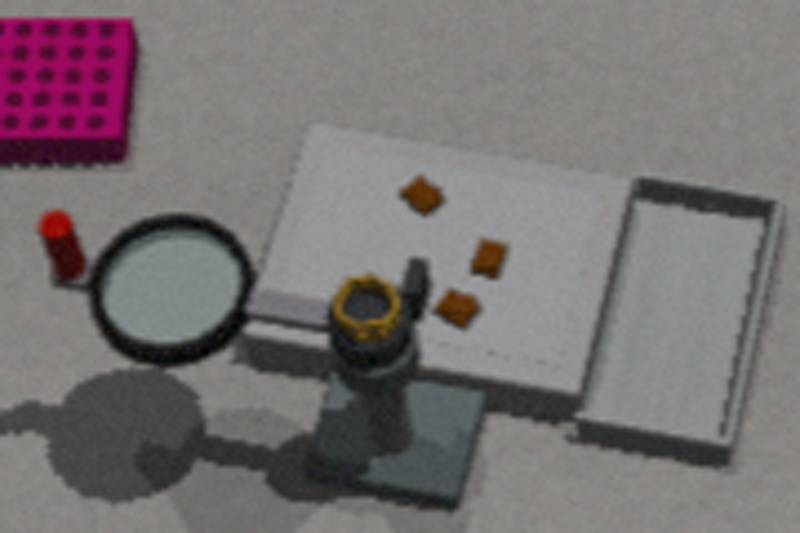

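The wrist view shows the blue scraper with its rib centred between the fingers (column ≈ 324), its long axis along the image rows and the dish clear at (415,390). The stage middle is ≈ (0.507,-0.118) with yaw ≈ 0, the pivot (0.622,-0.118), and the post (0.620,-0.280). Pivot to post measures 162 mm, as it should. Now I descend and grip.

Request:
{"fn": "arm_command", "kwargs": {"commands": [[0,0,-0.04,0,0.085],[0,0,-0.04,0,0.085],[0,0,-0.03,0,0.085],[0,0,0,0,0.085],[0,0,0,0,0.0],[0,0,0,0,0.0],[0,0,0,0,0.0],[0,0,0,0,0.0]], "grip_force": 60}}

```text
t: 2.2
tcp_pos: [0.4623, 0.3288, 0.0511]
eef_rot: [-89.9, -0.0, -17.6]
ft_force: [-1.1, -0.3, 4.2]
grip_width: 0.0192
```

Request:
{"fn": "arm_command", "kwargs": {"commands": [[0,0,0.035,0,0.0],[0,0,0.035,0,0.0],[0,-0.04,0,4,0.0],[0,-0.05,0,5,0.0],[0,-0.05,0,5,0.0],[0.01,-0.05,0,3,0.0],[0.01,-0.05,0,0,0.0],[0.01,-0.05,0,0,0.0]]}}

```text
t: 3.2
tcp_pos: [0.4919, 0.0368, 0.1205]
eef_rot: [-90.0, -0.0, -0.6]
ft_force: [0.4, 0.5, -1.3]
grip_width: 0.0196
```

```bash
python3 - <<'E'
from h import *
from bench import r
s=r.get_state();print(s['t'],s['tcp_pos'],s['eef_rot'],s['q'].round(1),s['grip_width'])
w=r.capture('wrist');cv2.imwrite('pics/w2.png',w['image']);pickle.dump((w,s),open('w2.pkl','wb'))
E
```

```text
3.2 [0.4918803  0.03682791 0.12047285] [-8.99817328e+01 -1.49295196e-02 -6.27964115e-01] [-31.8   7.4  24.1 115.3  -3.6  58.   83.4] 0.01964819623784273
```

View pics/w2.png

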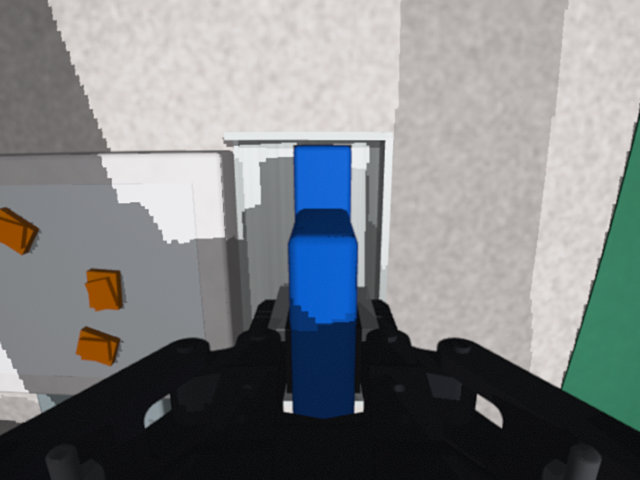

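```bash
python3 - <<'E'
from h import *
w,s=pickle.load(open('w2.pkl','rb'))
hsv=cv2.cvtColor(w['image'],cv2.COLOR_BGR2HSV)
m=cv2.inRange(hsv,(5,150,60),(20,255,255));k,l,st,ce=cv2.connectedComponentsWithStats(m)
for i in range(1,k):
    if st[i,4]>100:
        v,u=np.nonzero(l==i);Q=onplane(w,np.c_[u,v],.040,s);print(ce[i],Q.mean(0).round(4),Q.min(0).round(3),Q.max(0).round(3))
print('stage +y edge',onplane(w,[(222,155),(235,340)],.035,s).round(4), 'tray', onplane(w,[(392,135),(225,135)],.026,s).round(4))
E
```

```text
[ 14.83225209 230.68767377] [ 0.4724 -0.1306  0.04  ] [ 0.46  -0.141  0.04 ] [ 0.486 -0.117  0.04 ]
[103.83557312 289.18656126] [ 0.5067 -0.0843  0.04  ] [ 0.495 -0.095  0.04 ] [ 0.519 -0.074  0.04 ]
[ 96.78565102 346.16829052] [ 0.5425 -0.0948  0.04  ] [ 0.53  -0.109  0.04 ] [ 0.555 -0.081  0.04 ]
stage +y edge [[ 0.435  -0.013   0.035 ]
 [ 0.5408 -0.0136  0.035 ]] tray [[ 0.4261  0.0758  0.026 ]
 [ 0.425  -0.0129  0.026 ]]
```

Request:
{"fn": "arm_command", "kwargs": {"commands": [[0.004,-0.053,-0.004,0,0.0],[0.004,-0.054,-0.004,0,0.0],[0.004,-0.054,-0.004,0,0.0],[0.004,-0.054,-0.004,0,0.0],[0,0,-0.008,0,0.0],[0,0,-0.007,0,0.0],[0,0,-0.003,0,0.0],[0,0,0,0,0.0]]}}

```text
t: 4.25
tcp_pos: [0.508, -0.1753, 0.0861]
eef_rot: [-90.0, 0.0, -0.5]
ft_force: [-0.5, -0.1, -2.2]
grip_width: 0.0191
```

```bash
python3 - <<'E'
from h import *
from bench import r
s=r.get_state();print(s['t'],s['tcp_pos'],s['ft_force'],s['q'].round(1),s['grip_width'])
w=r.capture('wrist');cv2.imwrite('pics/w3.png',w['image'])
w=r.capture('scene');cv2.imwrite('pics/s3.png',cv2.resize(w['image'][150:300,150:370],(800,545),interpolation=cv2.INTER_CUBIC))
E
```

```text
4.25 [ 0.5079893  -0.17526495  0.08612724] [-0.51301556 -0.05824088 -2.23166619] [-13.7  16.3  32.3 111.5 -10.5  55.1 113.1] 0.0190726131939194
```

View pics/w3.png

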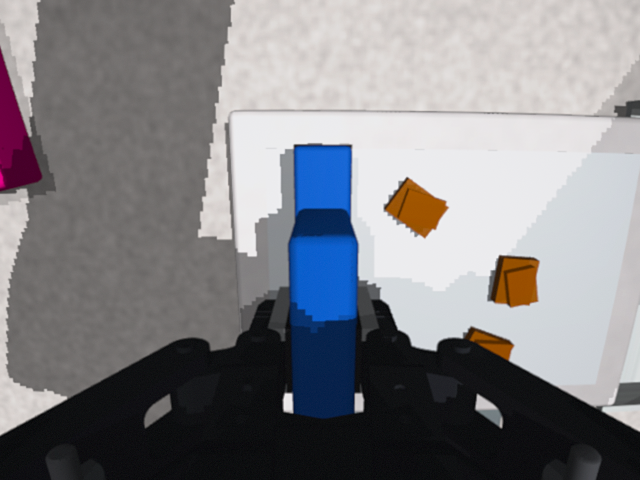

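View pics/s3.png

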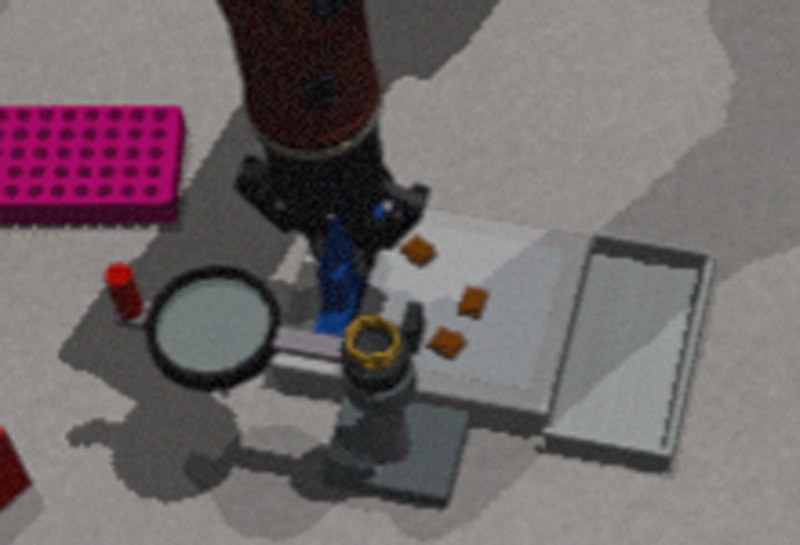

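The scraper stands about 1–2 mm over the stage, behind all three chips (wrist (415,208), (515,282), (490,345)), and nothing is in the way. Now I lower it slightly and sweep.

Request:
{"fn": "arm_command", "kwargs": {"commands": [[0,0,-0.0015,0,0.0],[0,0,0,0,0.0],[0,0.01,0,0,0.0],[0,0.014,0,0,0.0],[0,0.014,0,0,0.0],[0,0.014,0,0,0.0],[0,0.014,0,0,0.0],[0,0.014,0,0,0.0]]}}

```text
t: 5.35
tcp_pos: [0.508, -0.0956, 0.0848]
eef_rot: [-90.0, -0.0, -0.6]
ft_force: [0.7, -0.1, -1.6]
grip_width: 0.0194
```

```bash
python3 - <<'E'
from h import *
from bench import r
s=r.get_state();print(s['t'],s['tcp_pos'],s['ft_force'],s['grip_width'])
w=r.capture('wrist');cv2.imwrite('pics/w4.png',w['image'])
E
```

```text
5.35 [ 0.50795454 -0.09555976  0.08484546] [ 0.69191302 -0.10926736 -1.58610298] 0.019379494790923015
```

View pics/w4.png

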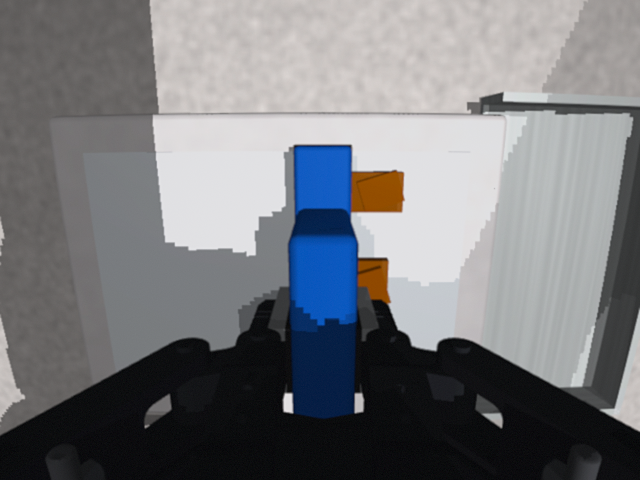

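Request:
{"fn": "arm_command", "kwargs": {"commands": [[0,0.013,0,0,0.0],[0,0.013,0,0,0.0],[0,0.013,0,0,0.0],[0,0.012,0,0,0.0],[0,0.01,0,0,0.0],[0,0.01,0,0,0.0],[0,0.01,0,0,0.0],[0,0.01,0,0,0.0]]}}

```text
t: 6.4
tcp_pos: [0.5079, -0.005, 0.0848]
eef_rot: [-90.0, 0.0, -0.6]
ft_force: [-0.2, -0.1, -1.2]
grip_width: 0.0195
```

```bash
python3 - <<'E'
from h import *
from bench import r
s=r.get_state();print(s['t'],s['tcp_pos'],s['ft_force'],s['grip_width'])
w=r.capture('wrist');cv2.imwrite('pics/w5.png',w['image'])
w=r.capture('scene');cv2.imwrite('pics/s5.png',cv2.resize(w['image'][150:300,150:370],(800,545),interpolation=cv2.INTER_CUBIC))
E
```

```text
6.4 [ 0.50792124 -0.0049519   0.08479307] [-0.24108444 -0.10356816 -1.2343776 ] 0.01947531355383869
```

View pics/w5.png

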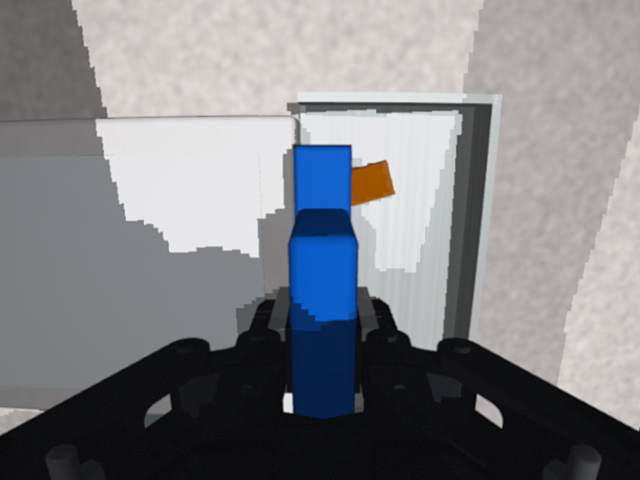

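View pics/s5.png

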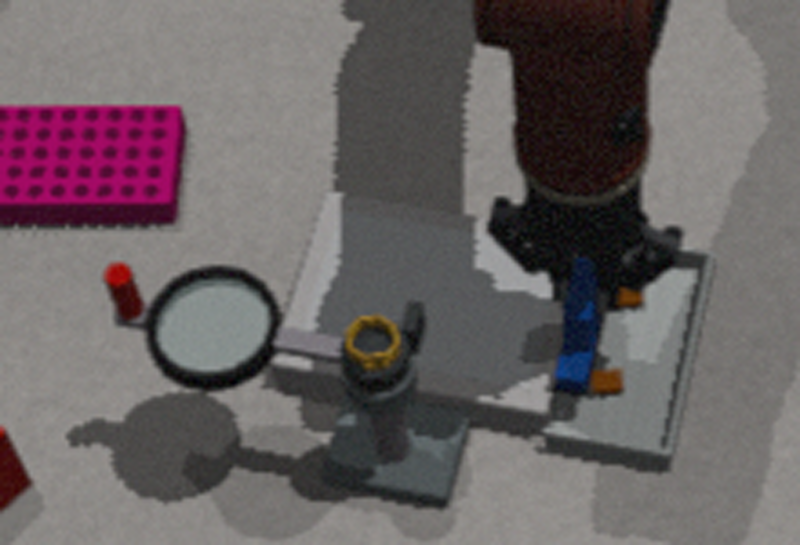

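Request:
{"fn": "arm_command", "kwargs": {"commands": [[0,0,0.03,0,0.0],[0,0.02,0.03,0,0.0],[0,0.06,0.02,0,0.0],[0,0.06,0,0,0.0],[0,0.03,0,0,0.0]]}}

```text
t: 7.12
tcp_pos: [0.5075, 0.1672, 0.1649]
eef_rot: [-89.9, -0.0, -0.4]
ft_force: [-0.2, 0.2, -2.4]
grip_width: 0.019
```

```bash
python3 - <<'E'
from h import *
from bench import r
s=r.get_state();print(s['t'],s['tcp_pos'],s['ft_force'],s['grip_width'])
w=r.capture('wrist');cv2.imwrite('pics/w6.png',w['image'])
a=r.capture('scene');cv2.imwrite('pics/s6.png',cv2.resize(a['image'][150:300,150:370],(800,545),interpolation=cv2.INTER_CUBIC))
for n,c in(('w',w),('s',a),('t',r.capture('top'))):
    hsv=cv2.cvtColor(c['image'],cv2.COLOR_BGR2HSV)
    m=cv2.inRange(hsv,(5,120,40),(20,255,255));k,l,st,ce=cv2.connectedComponentsWithStats(m)
    for i in range(1,k):
        if st[i,4]>8:
            v,u=np.nonzero(l==i);Q=onplane(c,np.c_[u,v],.014,s);q=Q.mean(0)
            if .4<q[0]<.6 and -.25<q[1]<.1: print(n,ce[i],q.round(4),np.median(depthpts(c,l==i,s)[:,2]).round(3),Q.min(0).round(3),Q.max(0).round(3))
E
```

```text
7.125 [0.50752745 0.16722685 0.16489074] [-0.21400894  0.15572154 -2.40647267] 0.019018040725862134
w [108.96687898 173.44203822] [0.4648 0.0206 0.014 ] 0.014 [0.455 0.007 0.014] [0.475 0.034 0.014]
w [ 85.80736196 230.40858896] [ 0.5052 -0.0026  0.014 ] 0.018 [ 0.493 -0.013  0.014] [0.518 0.009 0.014]
w [121.97229917 271.96952909] [0.537  0.0201 0.014 ] 0.014 [0.526 0.007 0.014] [0.548 0.034 0.014]
s [321.94444444 231.08333333] [0.466  0.0171 0.014 ] 0.014 [0.458 0.008 0.014] [0.476 0.026 0.014]
s [254.         238.36363636] [ 0.5215 -0.1537  0.014 ] 0.174 [ 0.518 -0.162  0.014] [ 0.525 -0.145  0.014]
s [311.         241.97058824] [ 0.504  -0.0048  0.014 ] 0.02 [ 0.489 -0.01   0.014] [0.516 0.002 0.014]
s [249.18181818 247.86363636] [ 0.5516 -0.159   0.014 ] 0.171 [ 0.54  -0.173  0.014] [ 0.56  -0.144  0.014]
s [257.         247.54545455] [ 0.5469 -0.1393  0.014 ] 0.172 [ 0.539 -0.145  0.014] [ 0.554 -0.135  0.014]
s [316.5 254.5] [0.5379 0.0165 0.014 ] 0.015 [0.529 0.006 0.014] [0.547 0.027 0.014]
t [324.94594595 243.43243243] [0.5392 0.0171 0.014 ] 0.014 [0.531 0.008 0.014] [0.547 0.026 0.014]
t [332. 254.] [ 0.5073 -0.0048  0.014 ] 0.019 [ 0.498 -0.008  0.014] [ 0.516 -0.002  0.014]
t [324.5 267. ] [0.4675 0.0173 0.014 ] 0.012 [0.461 0.01  0.014] [0.474 0.025 0.014]
```

View pics/w6.png

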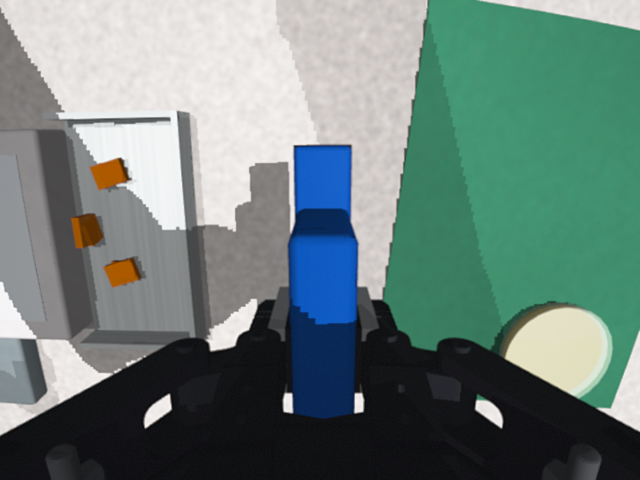

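View pics/s6.png

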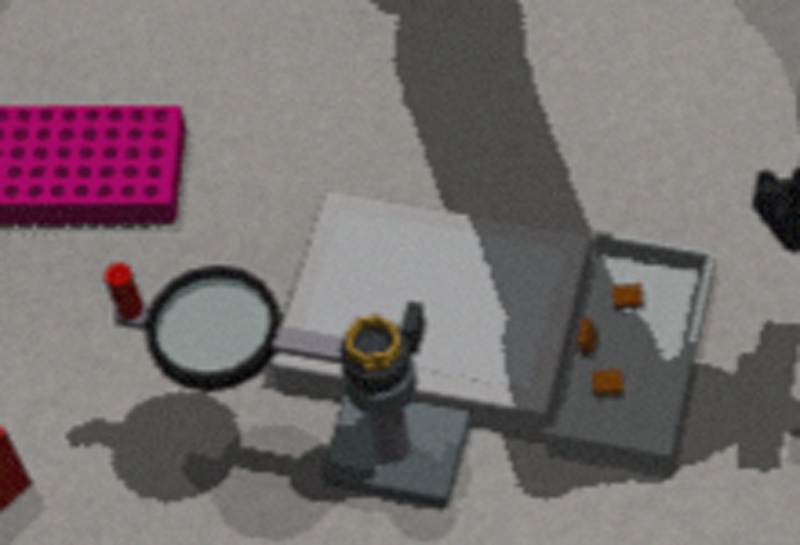

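Two chips lie flat. The middle one, at wrist (86,230), stands on edge against the stage wall, so I'm looking closer.

```bash
python3 - <<'E'
from h import *
from bench import r
s=r.get_state();w=r.capture('wrist');pickle.dump((w,s),open('w6.pkl','wb'))
i=w['image'][190:270,40:160];cv2.imwrite('pics/w6c.png',cv2.resize(i,(780,520),interpolation=cv2.INTER_CUBIC))
hsv=cv2.cvtColor(w['image'],cv2.COLOR_BGR2HSV)
m=cv2.inRange(hsv,(5,120,40),(20,255,255));k,l,st,ce=cv2.connectedComponentsWithStats(m)
for i in range(1,k):
    if abs(ce[i][1]-230)<8 and st[i,4]>100:
        P=depthpts(w,l==i,s)
        for lo in np.arange(.002,.04,.003):
            q=P[(P[:,2]>=lo)&(P[:,2]<lo+.003)]
            if len(q): print(lo.round(3),len(q),q[:,:2].min(0).round(4),q[:,:2].mean(0).round(4),q[:,:2].max(0).round(4))
# stage edge from depth
al=np.ones(w['z_map'].shape,bool);P=depthpts(w,al,s)
S=P[(abs(P[:,2]-.035)<.003)&(P[:,0]>.45)&(P[:,0]<.57)&(P[:,1]<.03)&(P[:,1]>-.08)];print('edge',np.percentile(S[:,1],[50,95,99,99.8]))
E
```

```text
0.002 3 [ 0.4964 -0.0146] [ 0.5109 -0.0048] [5.21e-01 2.00e-04]
0.005 32 [ 0.4943 -0.0147] [0.5064 0.0018] [0.5207 0.0047]
0.008 90 [ 0.494 -0.015] [0.5025 0.0014] [0.5136 0.0046]
0.011 101 [ 0.4941 -0.0146] [0.5033 0.0014] [0.5146 0.0045]
0.014 130 [ 0.494 -0.005] [0.505  0.0013] [0.5155 0.0041]
0.017 170 [ 0.4939 -0.0088] [ 5.054e-01 -4.000e-04] [0.5158 0.0035]
0.02 291 [ 0.494  -0.0086] [ 0.5046 -0.0038] [0.5156 0.0032]
edge [-0.03404084 -0.01577698 -0.01451833 -0.0138062 ]
```

View pics/w6c.png

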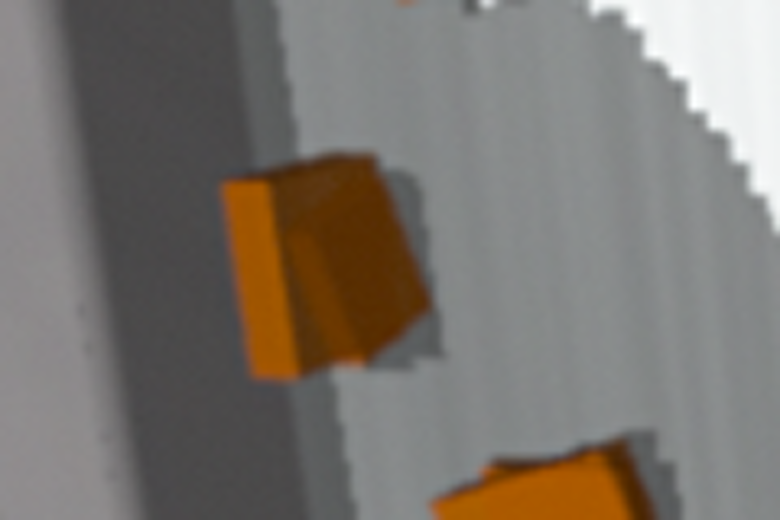

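The third chip stands on its edge, clear of the stage wall: its top is at z ≈ 0.021, and y is −0.008 to 0.004 against the stage edge at −0.015. So it is inside the tray limits. Now I put the scraper back.

Request:
{"fn": "arm_command", "kwargs": {"commands": [[-0.019,0.053,0,0,0.0],[-0.019,0.054,0,0,0.0],[-0.02,0.054,-0.02,0,0.0],[0,0,-0.04,0,0.0],[0,0,-0.035,0,0.0],[0,0,-0.014,0,0.0],[0,0,-0.004,0,0.0],[0,0,0,0,0.0]]}}

```text
t: 8.32
tcp_pos: [0.4508, 0.3247, 0.0526]
eef_rot: [-90.0, -0.1, -0.7]
ft_force: [0.5, 0.8, -1.7]
grip_width: 0.0192
```

Request:
{"fn": "arm_command", "kwargs": {"commands": [[0,0,-0.001,0,0.0],[0,0,-0.001,0,0.0],[0,0,0,0,0.0]]}}

```text
t: 8.7
tcp_pos: [0.4506, 0.3251, 0.0511]
eef_rot: [-89.9, -0.1, -0.6]
ft_force: [-1.6, -2.3, 8.5]
grip_width: 0.0195
```

Request:
{"fn": "arm_command", "kwargs": {"commands": [[0,0,0,0,0.04],[0,0,0,0,0.06],[0,0,0,0,0.06],[0,0,0,0,0.06],[0,0,0.04,0,0.06],[0,0,0.06,0,0.06],[0,0,0.06,0,0.06],[0,0,0.06,0,0.06]]}}

```text
t: 9.7
tcp_pos: [0.4497, 0.3245, 0.2716]
eef_rot: [-90.0, -0.0, -0.6]
ft_force: [0.7, 0.6, 1.4]
grip_width: 0.0603
```

```bash
python3 - <<'E'
from h import *
from bench import r
s=r.get_state();print(s['t'],s['tcp_pos'],s['eef_rot'],s['q'].round(1),s['grip_width'])
w=r.capture('wrist');cv2.imwrite('pics/w7.png',w['image'])
c=w;hsv=cv2.cvtColor(c['image'],cv2.COLOR_BGR2HSV);bl=cv2.inRange(hsv,(105,150,40),(125,255,255))>0
P=depthpts(c,bl,s);P=P[P[:,2]>.06];print(len(P),np.median(P,0),cv2.minAreaRect((P[:,:2]*1000).astype(np.float32)))
E
```

```text
9.7 [0.44969093 0.32446529 0.27162397] [-8.99916579e+01 -8.23933732e-03 -6.38558336e-01] [-53.5   7.2  14.5  96.3  -1.8  76.7  50.6] 0.060340984520348924
2020 [0.44597381 0.32643162 0.06860739] ((448.1176452636719, 326.65191650390625), (19.469970703125, 72.78357696533203), 88.92597198486328)
```

View pics/w7.png

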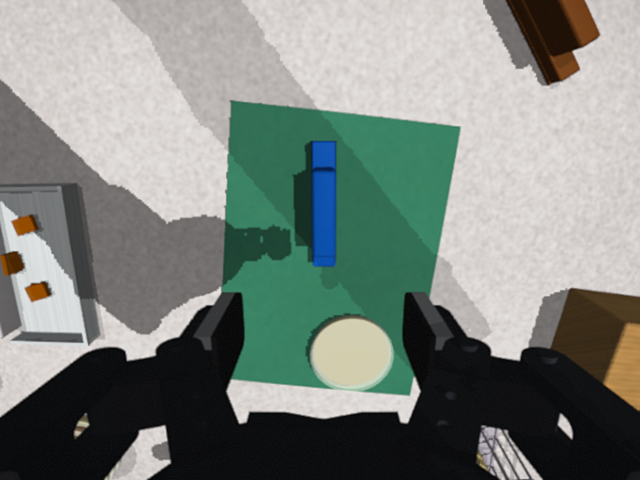

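The scraper stands upright on the mat, at wrist (324,205); its rib top at 0.0686 m matches the expected height. Next I go to the post with the tool turned to yaw −90, so that the jaws lie tangential.

Request:
{"fn": "arm_command", "kwargs": {"commands": [[0.014,-0.05,0,-7.5,0.06],[0.014,-0.05,0,-7.5,0.06],[0.014,-0.05,0,-7.5,0.06],[0.014,-0.05,0,-7.5,0.06],[0.014,-0.05,0,-7.5,0.06],[0.014,-0.05,0,-7.5,0.06],[0.014,-0.05,0,-7.5,0.06],[0.014,-0.05,0,-7.5,0.06]]}}

```text
t: 10.75
tcp_pos: [0.5622, -0.0768, 0.2695]
eef_rot: [-90.0, -0.0, -60.9]
ft_force: [-0.2, 0.6, -0.9]
grip_width: 0.0602
```

Request:
{"fn": "arm_command", "kwargs": {"commands": [[0.014,-0.05,0,-7.5,0.06],[0.014,-0.05,0,-7.5,0.06],[0.015,-0.05,0,-7.5,0.06],[0.015,-0.054,0,-7,0.06],[0,0,0,0,0.06]]}}

```text
t: 11.38
tcp_pos: [0.6186, -0.2846, 0.2682]
eef_rot: [-90.1, -0.2, -90.6]
ft_force: [-0.0, 0.1, -0.5]
grip_width: 0.0601
```

```bash
python3 - <<'E'
from h import *
from bench import r
s=r.get_state();print(s['t'],s['tcp_pos'],s['eef_rot'],s['q'].round(1),s['ft_force'],s['grip_width'])
w=r.capture('wrist');cv2.imwrite('pics/w8.png',w['image']);pickle.dump((w,s),open('w8.pkl','wb'))
hsv=cv2.cvtColor(w['image'],cv2.COLOR_BGR2HSV);m=cv2.inRange(hsv,(0,150,60),(4,255,255))|cv2.inRange(hsv,(175,150,60),(180,255,255))
k,l,st,ce=cv2.connectedComponentsWithStats(m)
for i in range(1,k):
    if st[i,4]>80: P=depthpts(w,l==i,s);T=P[P[:,2]>np.percentile(P[:,2],95)-.006];print(ce[i],st[i],np.percentile(P[:,2],[5,50,95]).round(3),T.mean(0).round(4))
E
```

```text
11.375 [ 0.6186036  -0.28462883  0.26820334] [-90.14985579  -0.18806735 -90.60402207] [-10.5  27.4  45.7  79.2 -19.2  81.4  34.2] [-0.0377018   0.1360066  -0.47197979] 0.06013359131683706
[327.41305998 251.4198937 ] [ 311  226   34   50 1317] [0.168 0.199 0.201] [ 0.6201 -0.278   0.1994]
[369.32313433 359.04074627] [ 315  276  105  143 6700] [0.004 0.032 0.081] [ 0.6658 -0.4228  0.0829]
```

View pics/w8.png

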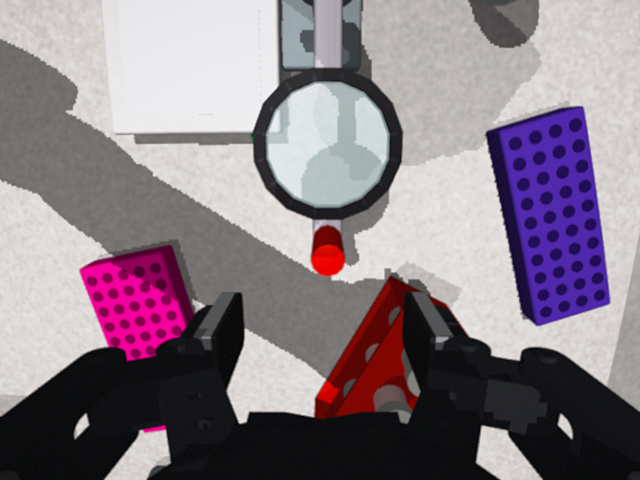

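Request:
{"fn": "arm_command", "kwargs": {"commands": [[0,0,-0.04,0,0.06],[0,0,-0.03,0,0.06],[0,0,-0.018,0,0.06],[0,0,0,0,0.06]]}}

```text
t: 11.92
tcp_pos: [0.6197, -0.2781, 0.1807]
eef_rot: [-90.1, 0.1, -90.1]
ft_force: [0.4, -0.2, 0.9]
grip_width: 0.0602
```

```bash
python3 - <<'E'
from h import *
from bench import r
s=r.get_state();print(s['t'],s['tcp_pos'],s['eef_rot'],s['ft_force'])
c=r.capture('wrist');cv2.imwrite('pics/w9.png',c['image'])
E
```

```text
11.925 [ 0.6197164  -0.27807877  0.1807014 ] [-9.00898724e+01  5.65672656e-02 -9.00601579e+01] [ 0.37651472 -0.15894137  0.87699071]
```

View pics/w9.png

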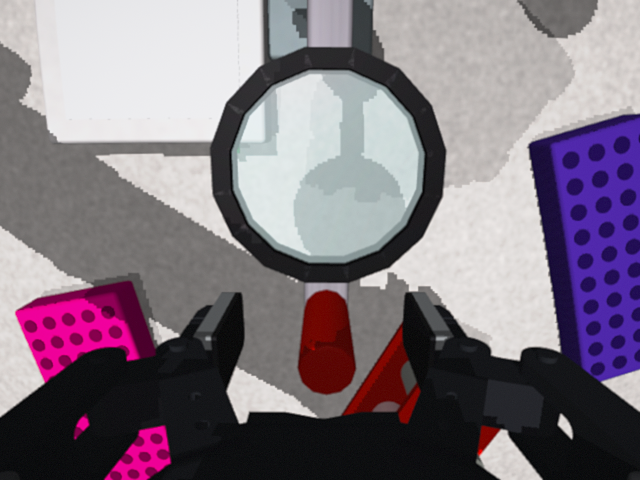

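The post sits between the pads, at wrist (327,345), and the lens rim is clear. I close on it and start the arc.

Request:
{"fn": "arm_command", "kwargs": {"commands": [[0,0,0,0,0.0],[0,0,0,0,0.0],[0,0,0,0,0.0],[0,0,0,0,0.0]], "grip_force": 50}}

```text
t: 12.48
tcp_pos: [0.6207, -0.2795, 0.1826]
eef_rot: [-89.9, -0.0, -90.1]
ft_force: [2.1, 0.0, 6.0]
grip_width: 0.0166
```

Request:
{"fn": "arm_command", "kwargs": {"commands": [[-0.0142,0.0006,0,-5,0.0],[-0.0141,0.0019,0,-5,0.0],[-0.0139,0.0031,0,-5,0.0],[-0.0136,0.0043,0,-5,0.0],[-0.0131,0.0054,0,-5,0.0],[-0.0126,0.0066,0,-5,0.0]]}}

```text
t: 13.22
tcp_pos: [0.5397, -0.2567, 0.1826]
eef_rot: [-89.8, 0.1, -120.2]
ft_force: [5.8, 2.6, 7.0]
grip_width: 0.0171
```

Request:
{"fn": "arm_command", "kwargs": {"commands": [[-0.012,0.0076,0,-5,0.0],[-0.0113,0.0087,0,-5,0.0],[-0.0105,0.0096,0,-5,0.0],[-0.0096,0.0105,0,-5,0.0],[-0.0087,0.0113,0,-5,0.0],[-0.0076,0.012,0,-5,0.0]]}}

```text
t: 13.98
tcp_pos: [0.4813, -0.1965, 0.1826]
eef_rot: [-89.8, 0.3, -150.2]
ft_force: [12.8, 3.2, 1.9]
grip_width: 0.0167
```

Request:
{"fn": "arm_command", "kwargs": {"commands": [[-0.0066,0.0126,0,-5,0.0],[-0.0054,0.0131,0,-5,0.0],[-0.0043,0.0136,0,-5,0.0],[-0.0031,0.0139,0,-5,0.0],[-0.0019,0.0141,0,-5,0.0],[0,0,0,0,0.0]]}}

```text
t: 14.72
tcp_pos: [0.4613, -0.1297, 0.1828]
eef_rot: [-89.9, 0.6, -175.1]
ft_force: [23.1, -2.9, -14.9]
grip_width: 0.0168
```

```bash
python3 - <<'E'
from h import *
from bench import r
s=r.get_state();print(s['t'],s['tcp_pos'],s['eef_rot'],s['ft_force'],s['q'].round(1),s['grip_width'])
d=s['tcp_pos']-np.array([.6216,-.1177,0]);print(np.degrees(np.arctan2(-d[0],-d[1])),np.hypot(d[0],d[1]))
E
```

```text
14.725 [ 0.46133883 -0.1296715   0.18277064] [ -89.91160768    0.55981794 -175.07083579] [ 23.07960783  -2.94486793 -14.9048617 ] [-56.3  -1.4  67.7 114.8   1.4  65.2 -74.3] 0.016750362788546556
85.7279442611127 0.16070768172443864
```

Fx of 23 N says my arc is 2–3 mm too wide, so I correct that and close onto the stop.

Request:
{"fn": "arm_command", "kwargs": {"commands": [[0.0015,0.004,0,-1,0.0],[0.001,0.004,-0.0005,-1,0.0],[0,0.004,0,-1,0.0],[0,0.002,0,-1,0.0],[0,0,0,0,0.0]]}}

```text
t: 15.35
tcp_pos: [0.461, -0.118, 0.1824]
eef_rot: [-89.9, 0.2, -179.2]
ft_force: [-0.2, -6.0, 11.8]
grip_width: 0.0167
```

```bash
python3 - <<'E'
from h import *
from bench import r
s=r.get_state();print(s['t'],s['tcp_pos'],s['eef_rot'],s['ft_force'],s['q'].round(1),s['grip_width'])
d=s['tcp_pos']-np.array([.6216,-.1177,0]);print(np.degrees(np.arctan2(-d[0],-d[1])),np.hypot(d[0],d[1]))
E
```

```text
15.35 [ 0.46104492 -0.11802083  0.18240458] [-8.99209083e+01  1.51112299e-01 -1.79224903e+02] [-0.16354613 -6.04288835 11.79144677] [-56.9  -1.6  66.6 114.9   1.7  65.6 -80.2] 0.016720942627122773
89.88550757218609 0.16055540046837433
```

Request:
{"fn": "arm_command", "kwargs": {"commands": [[0,0.0015,0,0,0.0],[0,0.0015,0,0,0.0],[0,0,0,0,0.0]]}}

```text
t: 15.72
tcp_pos: [0.461, -0.1158, 0.1824]
eef_rot: [-89.9, 0.2, -179.3]
ft_force: [-0.8, -7.9, 11.3]
grip_width: 0.0166
```

```bash
python3 - <<'E'
from h import *
from bench import r
s=r.get_state();print(s['t'],s['tcp_pos'],s['eef_rot'],s['ft_force'],s['grip_width'])
w=r.capture('wrist');cv2.imwrite('pics/w10.png',w['image'])
for n in('scene','top'):
    c=r.capture(n);cv2.imwrite(f'pics/{n}10.png',c['image'])
E
```

```text
15.725 [ 0.46104399 -0.11578144  0.18241089] [-8.98796837e+01  1.64631530e-01 -1.79269905e+02] [-0.80795762 -7.93988694 11.25972615] 0.01661381331786966
```

View pics/scene10.png

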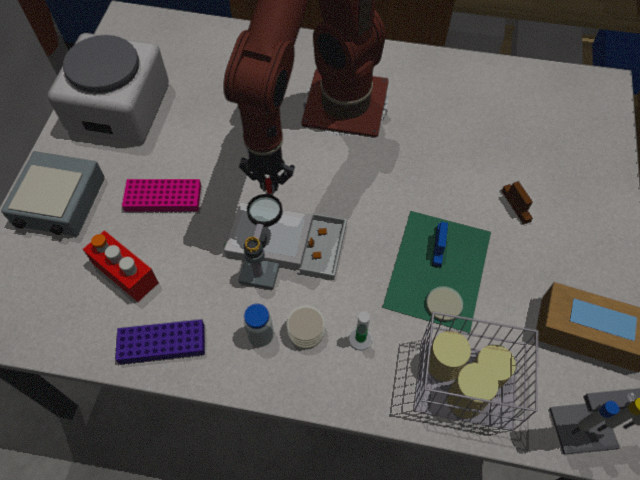

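View pics/w10.png

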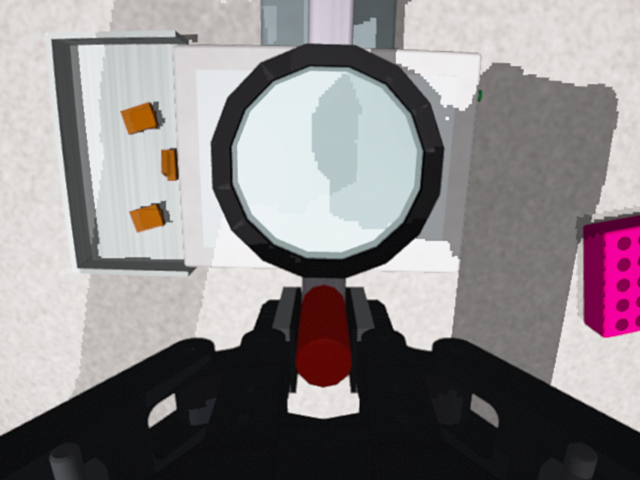

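The lens is over the stage and the chips are still in the tray. The force is only just above the spring's, so I push on to feel the stop.

Request:
{"fn": "arm_command", "kwargs": {"commands": [[0,0.0015,0,0,0.0],[0,0.0015,0,0,0.0],[0,0,0,0,0.0]]}}

```text
t: 16.25
tcp_pos: [0.4611, -0.1151, 0.1825]
eef_rot: [-89.7, 0.2, -179.4]
ft_force: [2.0, -17.1, 8.6]
grip_width: 0.0166
```

The force rose to 17 N with only 0.7 mm of motion: this is the stop. I let it settle, run a last check, then hand in.

Request:
{"fn": "arm_command", "kwargs": {"commands": [[0,0,0,0,0.0],[0,0,0,0,0.0],[0,0,0,0,0.0],[0,0,0,0,0.0]]}}

```text
t: 16.75
tcp_pos: [0.461, -0.1151, 0.1824]
eef_rot: [-89.7, 0.2, -179.4]
ft_force: [1.6, -17.1, 9.4]
grip_width: 0.0164
```

```bash
python3 - <<'E'
from h import *
from bench import r
s=r.get_state();print(s['t'],s['tcp_pos'],s['ft_force'],abs(s['joint_vel']).max())
a=pickle.load(open('scene0.pkl','rb'))
c=r.capture('scene')
hsv=cv2.cvtColor(c['image'],cv2.COLOR_BGR2HSV);bl=cv2.inRange(hsv,(105,150,40),(125,255,255))>0
P=depthpts(c,bl);P=P[(abs(P[:,0]-.45)<.1)&(abs(P[:,1]-.325)<.1)&(P[:,2]>.058)];print('rib',np.median(P,0))
m=cv2.inRange(hsv,(5,120,40),(20,255,255));k,l,st,ce=cv2.connectedComponentsWithStats(m)
for i in range(1,k):
    q=onplane(c,[ce[i]],.014)[0]
    if st[i,4]>8 and .42<q[0]<.6 and -.05<q[1]<.1: print('chip',q.round(4))
d=cv2.absdiff(c['image'],a['image']).max(2);cv2.imwrite('pics/diff.png',d)
E
```

```text
16.75 [ 0.4610479  -0.11508807  0.18244988] [  1.63713926 -17.12121991   9.44553203] 0.11265666176913078
rib [0.45040564 0.3237109  0.06943812]
chip [0.4658 0.0175 0.014 ]
chip [ 0.5049 -0.0055  0.014 ]
chip [0.5382 0.0166 0.014 ]
```

```bash
python3 -c "
from bench import r
print(r.hand_in())"
```

```text
the job is handed in; nothing more can be done
None
```

I swept the three amber chips into the tray with the blue scraper and stood the scraper back on the mat. I then swung the lens arm to its stop and handed in at about 16.8 s while still gripping the post. The hand-in gave no verdict.

- **Chips:** all three are inside the tray. Two lie flat. The middle one stands on its edge, about 7 mm off the stage wall, with its top at about 21 mm. I judged that within the tray limits and left it.
- **Scraper:** it is upright and let go, at about (0.45, 0.325). Its rib top measured 69 mm, as it should when standing on the mat.
- **Lens arm:** it is at about 90.9° by the measured tool position. The push rose to 17 N with under 1 mm of motion, which is how I judged it was at the stop.
- **Forces and disagreements:** my swing path was about 2 mm too wide. It pulled 23 N sideways on the post until I corrected it, and a vertical force of about 9 N remained at hand-in.
- **Bystanders:** none looked moved in the last scene picture. I did not measure their positions.

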